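# Hang the tube carrier in the water bath and lock its bayonet

### The job

Take the round tube carrier by its handle, lower it into the water bath's steel collar so that its two side lugs pass down through the two gaps in the rim, then twist it clockwise (seen from above) under the collar's hooks until both lugs drop fully into the locking notches, and let go. Work by feel with light pressure, never force the lugs against the collar, keep the carrier upright, and leave the other things on the bench alone.

Things in the scene. Friction and masses are not known exactly. Their poses are not given: they have to be found in the camera images.
- carrier_mid (a point): Round tube carrier (0.25 to 0.5 kg), loose on the bench: white drum 72 mm across, 50 mm tall, foot tapered to 62 mm over the lowest 7 mm; six capped tubes in its top reach 69 mm above its underside; steel T-handle; 110 mm tall in all. The point is on its axis, half-way up (55 mm above the underside); z is up along the axis.
- carrier_lugs (a point): On the carrier's axis at lug height, 44 mm above the underside. Two round steel lugs, 8 mm thick, stick straight out of the drum along +y and -y of this frame, to 52 mm from the axis.
- carrier_grip (a point): Centre of the T-handle's flat bar, 97 mm above the carrier's underside on its axis: the bar is 60 mm long (along x of this frame), 12 mm thick (along y), 26 mm tall (z), on a 14 mm stem.
- bath: Fixed water bath, empty and dry: clear tank 200 x 220 mm, grey deck 120 mm above the bench with an open round hole; on its +x side a 70 mm wide grey control box of the same height with blue panel, dial and switch (up to 16 mm higher). A steel collar is screwed on the deck. Origin at bench level under the hole's centre; z up.
- rim (a point): Centre of the steel collar's flat rim top, 28 mm above the deck (148 above the bench); axes are those of the bath, NOT of the collar. Collar: bore 80 mm, outside 112 mm (flange 132). Its two opposite gaps in the rim lie near this frame's +y and -y, but the collar may be turned up to 0.40 rad either way, which is not measured: find the gaps by eye, or by feel, sliding the lugs on the rim.
- ledge (a point): On the collar axis at the level of the ledge below the gaps, 17 mm below the rim; bath axes. Each gap is 14 mm (20 degrees) wide: a lug has 3 degrees of play each way. From the gap the ledge runs clockwise (seen from above) under a hook: roof 5 mm thick, channel 12 mm high for the 8 mm lug. carrier_mid is 2 mm below point rim with the lugs on the ledge, 15 mm above it with the lugs on the rim.
- notch (a point): On the collar's axis, level with the floor of the two locking notches, 8 mm below the ledge; axes of the bath. Each notch is centred 38 degrees clockwise of its gap's middle, at the end of the ledge, against a wall, with about 3 degrees of play for the lug either way. With the lugs down in the notches carrier_mid is 10 mm below point rim.
- jar: Bystander: clear jar with a green lid, 64 mm across, 75 mm tall. Origin at its underside.
- reagent: Bystander: amber bottle with a white cap, 60 mm across, 140 mm tall. Origin at its underside.
- rack: Bystander: white block rack with capped tubes, 60 x 180 mm, 80 mm tall. Origin at its underside.
Things that resemble listed ones, but are neither listed nor needed, are in the scene too. Leave any yellow look-alike of the part that bears carrier_mid alone.

How it is judged:
On the way, in this order (a step that is already met when the one before it is completed fails the run):
1. the carrier is carried above the collar, its lugs above the rim (horizontal distance between carrier_mid and rim below 0.03 m and z of carrier_mid in the frame of rim above 0.012 m), for 0.1 s.
2. the lugs have passed down through the gaps on to the ledge (horizontal distance between carrier_mid and rim below 0.007 m and z of carrier_mid in the frame of rim below 0.004 m), for 0.1 s.
3. the lugs have dropped into the locking notches (horizontal distance between carrier_mid and rim below 0.007 m and z of carrier_mid in the frame of rim below -0.007 m), for 0.1 s.
At the end, for the whole second after the job is handed in: The carrier hangs in the collar with both lugs down in the locking notches: its middle is 7 to 14 mm below the rim top's centre point, within 7 mm of the collar's axis, within 0.15 rad of upright, at rest and released (all of step 3 and z of carrier_mid in the frame of rim above -0.014 m and angle between carrier_mid's own z axis and vertical below 0.15 rad and linear speed of carrier below 0.02 m/s); the robot touches nothing.
It fails at once if the carrier is forced against the collar (over 35 N) (contact force between carrier and collar above 35 N).
It fails at once if the carrier is tipped (more than 0.5 rad) (angle between carrier_mid's own z axis and vertical above 0.5 rad).
It fails at once if a bystander is moved more than 30 mm (distance of any of jar, reagent, rack from where it was at the start of the episode above 0.03 m).
It also fails if it takes over 72 s, if anything falls off the work surface, if the arm or the gripper's body presses on something with over 40 N, if the wrist force passes 120 N, or if a joint passes its speed limit or range.

### The arm

A 6-joint arm with a two-finger parallel gripper is mounted at the origin on the work surface. World frame = base frame: x ahead of the robot, y to its left, z up, the work surface at z = 0. Lengths are in m, angles in rad, forces in N, time in s.
With the tool pointing down it reaches from about 0.225 to 0.725 m from the base axis. Payload 3.1 kg.
Tool frame: the origin (TCP) lies between the finger pads; the fingertips stand env.finger_overhang ahead of it and the grasp point (between the pads) lies 11 mm behind it (env.finger_overhang is the distance from the TCP to the fingertips, in m); z points along the fingers, y is the direction in which the jaws open and shut (so a half turn about z gives the same grasp; the last joint's range is limited). The gripper opens to 85 mm and grips with 20 to 120 N. Pads are 22 mm wide; open, the fingers measure 114 mm over their backs; the gripper's body (76 mm by 85 mm) begins 54 mm behind the grasp point. The pads swing forward as they close: fully open they stand 13 mm farther back than shut.
Start: joints at [1.11, 0.048, 0.099, 1.622, 0, 1.443], TCP at [0.172, 0.496, 0.239] pointing down, gripper open.
Joint ranges: [-2.91, 2.91], [-0.99, 1.94], [-1.21, 1.42], [-2.12, 2.29], [-1.49, 1.47], [-3.14, 3.14]. Speed limits (rad/s): [2.79, 2.79, 3.14, 3.14, 3.14, 3.14].

### API

Orientations are given as [roll, pitch, yaw] about the fixed x, y, z axes, in that order (R = Rz(yaw) Ry(pitch) Rx(roll)).
In Python, from workcell import env, eyes, job gives the robot as it stands. The module is installed in compiled form; this text tells all that it offers. Calls block until the motion is done:
- env.move_ptp(position, orientation): joint-space move of the TCP to a pose.
- env.servo_line(position, frame=None, rate=0.15, stop_force=None): straight line of the TCP; frame=None keeps the orientation; rate is the mean speed in m/s. With stop_force (N) it stops when the force on the tool has changed by that much, and returns True; else False.
- env.goto_joints(angles): joint-space move.
- env.grip(opening, squeeze=None): opening from 0.0 (shut) to 1.0 (fully open); squeeze is the grip in N (None keeps the last); returns when the fingers have stopped.
- env.dwell(seconds).
- env.solve_ik(position, orientation): joint angles nearest the present ones, or None.
- env.get_state(): the state.
- eyes.camera(name): name is "scene" or "top" or "wrist"; returns a dict with "frame" (420x560x3 uint8, red, green, blue), "intrinsics" (3x3 intrinsics, pixels), "R" (3x3) and "t" (3): a world point X has camera coordinates R X + t. Camera axes: x right, y down, z forward; pixel columns grow to the right and rows downward; lengths in m; the calibration is good to about 2 mm. A picture is of the moment at which its call begins. There is no depth.
A pose or a line that the arm cannot do raises env.Unreachable and nothing moves.
- job.finish_job(): hands the job in, once; it reports no verdict.
The state is a dict: "t": time; "joints": joint angles; "qd": joint speeds; "joint_efforts": joint torques, N m; "eef_pos": TCP position; "orientation": TCP orientation; "wrist_force": force on the tool from outside, world axes, zero at the start; "moment": the same for the moment, N m; "gripper_width": opening from 0.0 (shut) to 1.0 (fully open).
Only numpy, scipy, OpenCV 4.12 (cv2) and the standard library are available. Lean on these libraries where they do the work, as an engineer would, in place of code of your own. Each camera call takes 0.05 s, during which the arm holds its last target. There are 200 camera calls.

## Working session

There is one attempt and no reset: what is moved stays moved. The work goes in short steps, each a Python script; the robot and the scene stay as the last script left them, time stands still between calls to the robot, and variables do not carry over. Pictures are saved under pics/ and viewed, about 8 in all and at most 12, crops included, and the job is handed in when it is done.

```bash
mkdir -p pics
cat > h.py <<'E'
import numpy as np, cv2
from workcell import env, eyes, job
def snap(n,f=None):
    c=eyes.camera(n)
    if f: cv2.imwrite('pics/'+f,c['frame'][:,:,::-1])
    return c
def ray(c,u,v,z):
    K,R,t=[np.array(c[k]) for k in('intrinsics','R','t')]
    d=R.T@np.linalg.solve(K,[u,v,1]);o=-R.T@t
    return o+d*(z-o[2])/d[2]
def proj(c,X):
    p=np.array(c['intrinsics'])@(np.array(c['R'])@np.array(X)+np.array(c['t']));return p[:2]/p[2]
def st():
    s=env.get_state();print('t',round(s['t'],2),'p',np.round(s['eef_pos'],4),'o',np.round(s['orientation'],3),'F',np.round(s['wrist_force'],1),'M',np.round(s['moment'],2),'g',round(s['gripper_width'],3),'q',np.round(s['joints'],2));return s
E
python3 - <<'E'
from h import *
import pickle
a=snap('top');b=snap('scene')
pickle.dump((a,b),open('c.pkl','wb'))
cv2.imwrite('pics/a.png',a['frame'][:,:,::-1]);cv2.imwrite('pics/b.png',b['frame'][:,:,::-1])
for c in(a,b):print(-np.array(c['R']).T@c['t'],np.array(c['R']).round(2).tolist(),c['intrinsics'])
print(env.finger_overhang);st()
E
```

```text
[0.43090042 0.01184082 1.57638638] [[-0.03, -1.0, 0.01], [-0.99, 0.03, -0.12], [0.12, -0.01, -0.99]] [[493.56121962   0.         271.71426933]
 [  0.         493.56121962 212.33102318]
 [  0.           0.           1.        ]]
[ 1.32921703 -0.45549095  1.47711962] [[0.52, 0.85, 0.0], [0.72, -0.44, -0.53], [-0.45, 0.28, -0.85]] [[515.09497778   0.         283.67855614]
 [  0.         515.09497778 210.2104193 ]
 [  0.           0.           1.        ]]
0.008
t 0.1 p [0.1713 0.4957 0.2382] o [-3.14  -0.     2.809] F [ 0.6 -0.9  0.2] M [ 0.01 -0.02 -0.05] g 0.995 q [1.11 0.05 0.1  1.62 0.   1.44]
```

View pics/a.png

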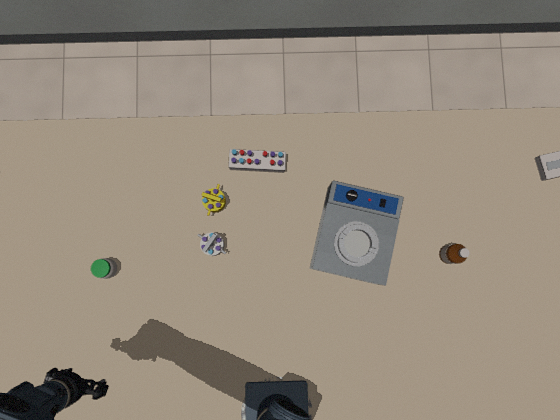

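View pics/b.png

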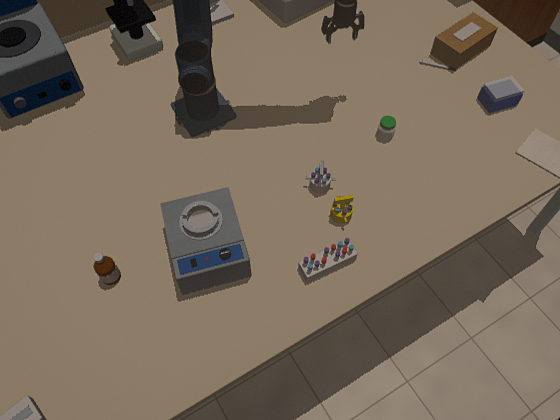

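The top view shows the white carrier at (212,244), its yellow twin at (215,200), and the collar at (357,244), with the bath turned a little. I'll compute rough positions and enlarge both from the top view.

Run:
```python
from h import *
import pickle
a,b=pickle.load(open('c.pkl','rb'))
f=lambda u,v,r:cv2.resize(a['frame'][v-r:v+r,u-r:u+r],(396,396),interpolation=cv2.INTER_CUBIC)
cv2.imwrite('pics/z.png',np.hstack([f(212,244,22),f(357,244,33)])[:,:,::-1])
print('carrier',ray(a,212,244,.08),'yellow',ray(a,215,200,.08),'rim',ray(a,357,244,.148),ray(b,201,219,.148),ray(b,320,178,.08))
print('bath corners',[ray(a,u,v,.12).round(3) for u,v in((311,268),(385,284),(403,197),(332,182))])
```

```text
carrier [0.51653572 0.17944726 0.08      ] yellow [0.65085187 0.16866364 0.08      ] rim [ 0.50178831 -0.24760341  0.148     ] [ 0.52101029 -0.24807608  0.148     ] [0.54328193 0.17186241 0.08      ]
bath corners [array([ 0.436, -0.114,  0.12 ]), array([ 0.384, -0.329,  0.12 ]), array([ 0.64 , -0.397,  0.12 ]), array([ 0.691, -0.186,  0.12 ])]
```

View pics/z.png

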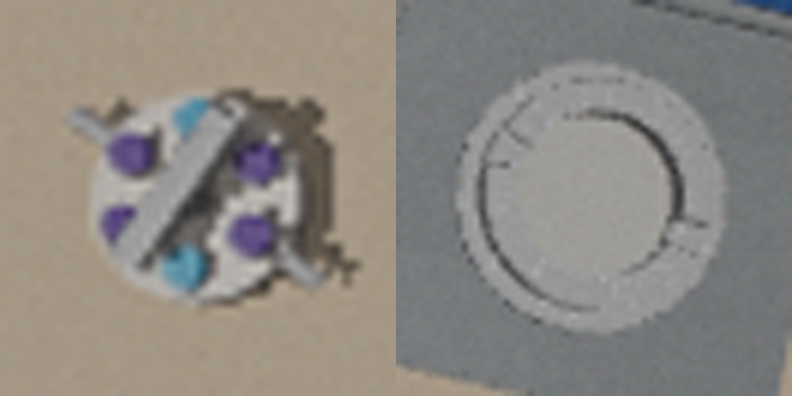

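The crop shows the lugs running (75,120) to (320,275), a lug heading of about 58°. The gaps are at (508,149) and (688,234), a heading of about 64°. I'll go above the carrier and look with the wrist camera.

Run:
```python
from h import *
env.move_ptp([.52,.177,.27],[np.pi,0,np.radians(148)])
c=snap('wrist','w1.png');st()
o=-np.array(c['R']).T@c['t'];print(o,np.array(c['R']).round(2).tolist(),c['intrinsics'][0])
```

```text
t 1.88 p [0.5195 0.1781 0.27  ] o [ 3.141 -0.     2.585] F [ 0.5 -0.7 -0.1] M [-0.01  0.01 -0.06] g 1.0 q [0.21 0.12 0.24 1.69 0.   0.76]
[0.45533792 0.21766305 0.40394554] [[0.53, 0.85, 0.0], [0.81, -0.5, 0.3], [0.25, -0.16, -0.96]] [331.31488      0.         280.28772918]
```

View pics/w1.png

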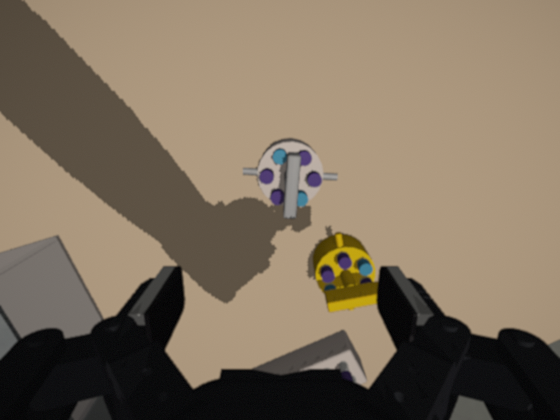

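The carrier is at (290,178): lug tips at (244,171) and (337,177), handle bar top from (294,154) to (290,216). The yellow twin is near the right finger, at (345,275).

Run:
```python
from h import *
import pickle
a,b=pickle.load(open('c.pkl','rb'))
c=snap('wrist')
l=[ray(c,u,v,.044) for u,v in((244,171),(337,177))]
t=[ray(c,u,v,.11) for u,v in((294.5,154),(290,216))]
for p in(l,t):
  d=p[0]-p[1];print((p[0]+p[1])/2,np.linalg.norm(d),np.degrees(np.arctan2(d[1],d[0])))
m=(l[0]+l[1])/2
print('in top:',proj(a,m),'scene:',proj(b,m))
s=212-22;r=244-22
print('top lugs',*[ray(a,190+x/9,222+y/9,.044) for x,y in((70,115),(322,280))],'top bar',*[ray(a,190+x/9,222+y/9,.11) for x,y in((232,108),(130,252))])
```

```text
[0.52366673 0.18925307 0.044     ] 0.10288097318492988 -125.62059198671187
[0.52124718 0.18997857 0.11      ] 0.058011368720467006 144.70035086081594
in top: [210.11709594 242.41277064] scene: [320.40241463 177.97719035]
top lugs [0.54837062 0.22726386 0.044     ] [0.48931815 0.14123779 0.044     ] top bar [0.54425207 0.16450842 0.11      ] [0.49763431 0.19865442 0.11      ]
```

Both features agree on the axis at (0.522,0.190), heading 54.5°, with the right sizes. I'll come down to just above it and check from near.

Run:
```python
from h import *
env.move_ptp([.522,.1895,.17],[np.pi,0,np.radians(144.5)])
import pickle
c=snap('wrist','w2.png');st();pickle.dump(c,open('w2.pkl','wb'))
```

```text
t 2.46 p [0.5227 0.19   0.1719] o [3.140e+00 2.000e-03 2.523e+00] F [-0.   0.3  1.2] M [-0.01 -0.01 -0.01] g 1.003 q [ 0.23  0.12  0.04  1.49 -0.    0.85]
```

View pics/w2.png

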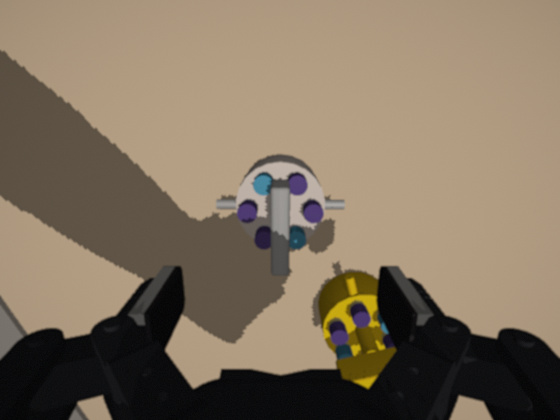

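Run:
```python
from h import *
import pickle
c=pickle.load(open('w2.pkl','rb'))
l=[ray(c,u,v,.044) for u,v in((217,204),(344.5,205))]
t=[ray(c,u,v,.11) for u,v in((280.5,186.5),(280.5,275)) ]
t2=[ray(c,u,v,.11) for u,v in((280.5,186.5),(280.5,265)) ]
for p in(l,t,t2):
  d=p[0]-p[1];print((p[0]+p[1])/2,np.linalg.norm(d),np.degrees(np.arctan2(d[1],d[0])))
st()
env.servo_line([.522,.1895,.086],rate=.08,stop_force=6);s=st()
```

```text
[0.52348459 0.18868635 0.044     ] 0.10438450092522912 -125.8389001761091
[0.52220246 0.18929316 0.11      ] 0.05938955135963067 144.63610222860103
[0.5192546 0.1913853 0.11     ] 0.05215992249548923 144.63610222860103
t 2.46 p [0.5227 0.19   0.1719] o [3.140e+00 2.000e-03 2.523e+00] F [-0.   0.3  1.2] M [-0.01 -0.01 -0.01] g 1.003 q [ 0.23  0.12  0.04  1.49 -0.    0.85]
t 3.66 p [0.5226 0.1897 0.0868] o [3.140e+00 1.000e-03 2.522e+00] F [-0.2  1.3  0.9] M [0.05 0.   0.01] g 0.997 q [ 0.23  0.15 -0.1   1.32 -0.    0.85]
```

The near view agrees (lug span 104.4 mm, bar 59.4 mm), and nothing touched on the way down. Next: grip, lift, and look at the collar from a standoff.

Run:
```python
from h import *
import pickle
env.grip(0.0,60);st()
env.servo_line([.522,.1895,.30],rate=.12);st()
y=np.radians(154)
env.move_ptp([.40,-.20,.32],[np.pi,0,y]);env.dwell(.3)
c=snap('wrist','w3.png');st();pickle.dump(c,open('w3.pkl','wb'))
```

```text
t 4.33 p [0.5219 0.1892 0.0861] o [-3.141  0.     2.522] F [ 0.  -1.4  1.3] M [-0.25  0.18 -0.02] g 0.131 q [ 0.23  0.15 -0.1   1.32 -0.    0.85]
t 6.26 p [0.5217 0.1894 0.2991] o [-3.140e+00 -1.000e-03  2.522e+00] F [-0.5 -0.  -4. ] M [-0.    0.02  0.04] g 0.129 q [0.23 0.15 0.33 1.75 0.   0.85]
t 8.12 p [ 0.4003 -0.1996  0.32  ] o [ 3.142 -0.     2.689] F [ 0.3  0.6 -3.3] M [ 0.08 -0.04 -0.04] g 0.132 q [-0.61 -0.12  0.1   1.79  0.   -0.16]
```

View pics/w3.png

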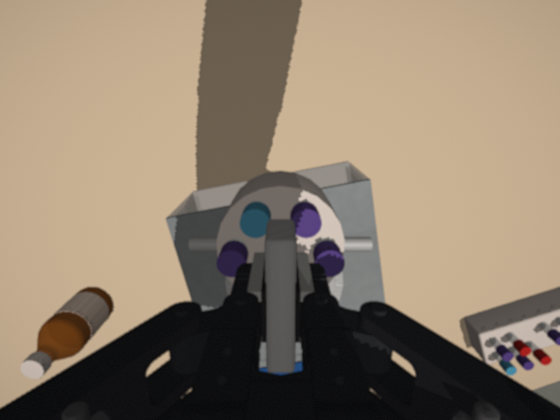

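The wrist camera's view extends to the other side, so the carrier (lug tips at (190,244) and (372,244)) hides the collar. I'll stand off on the far side, with the hand turned.

Run:
```python
from h import *
import pickle
env.move_ptp([.455,-.375,.32],[np.pi,0,np.radians(64)]);env.dwell(.3)
c=snap('wrist','w4.png');st();pickle.dump(c,open('w4.pkl','wb'))
```

```text
t 9.72 p [ 0.455  -0.3747  0.3204] o [3.141 0.    1.118] F [-0.2  0.4 -3. ] M [-0.03  0.02 -0.01] g 0.129 q [-0.8   0.26  0.51  1.81  0.    1.22]
```

View pics/w4.png

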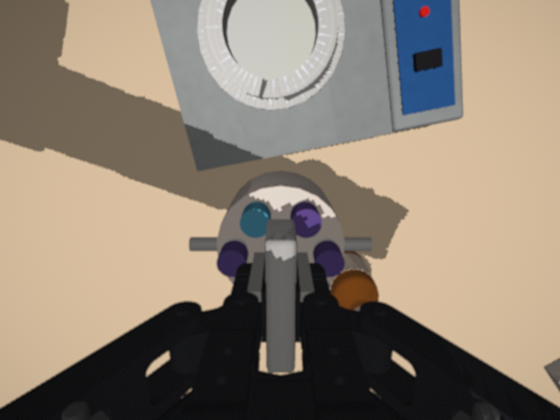

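Run:
```python
from h import *
import pickle
env.servo_line([.479,-.326,.32],rate=.12);env.dwell(.3)
c=snap('wrist');st();pickle.dump(c,open('w5.pkl','wb'))
f=c['frame'][0:240,130:430]
cv2.imwrite('pics/w5.png',cv2.resize(f,(750,600),interpolation=cv2.INTER_CUBIC)[:,:,::-1])
```

```text
t 10.68 p [ 0.4788 -0.3265  0.3199] o [-3.141  0.     1.116] F [ 0.4  0.3 -4.3] M [ 0.02  0.01 -0.02] g 0.13 q [-0.71  0.24  0.47  1.81 -0.    1.31]
```

View pics/w5.png

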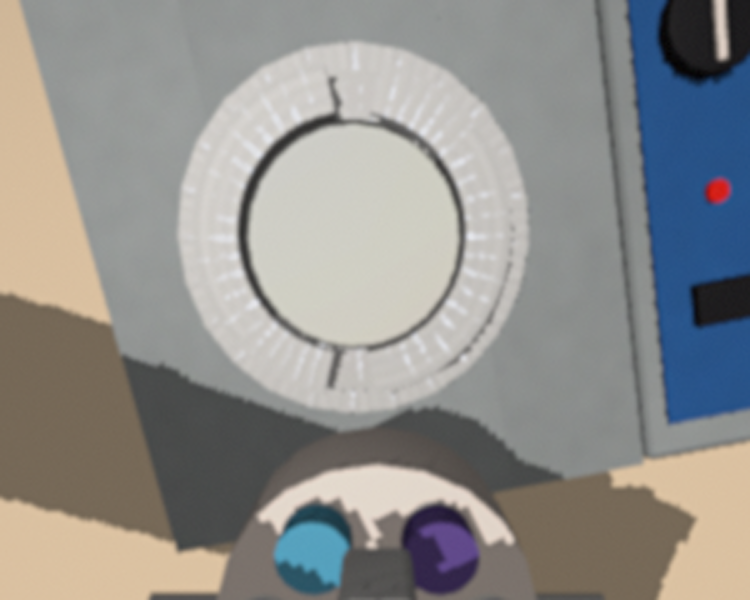

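The collar centre is about (353,229) in the crop. The visible left walls of the two gaps are at (340,118) and (338,350), and the far gap's right corner is near (377,119). I'll cast rays and fit the circles.

Run:
```python
from h import *
import pickle
c=pickle.load(open('w5.pkl','rb'));a,b=pickle.load(open('c.pkl','rb'))
r=lambda x,y,z=.148:ray(c,130+x/2.5-.3,y/2.5-.3,z)
B=[r(*p) for p in((238,232),(466,232),(352,113),(352,350))]
for z in(.122,.125):
  O=np.array([r(*p,z) for p in((179,228),(528,228),(354,41),(354,412))]);print('flange',z,(O[0]+O[1]+O[2]+O[3])/4,np.linalg.norm(O[0]-O[1]),np.linalg.norm(O[2]-O[3]))
print('bore',sum(B)/4,np.linalg.norm(B[0]-B[1]),np.linalg.norm(B[2]-B[3]),[x.round(4)[:2] for x in B])
cen=(sum(B)/4)[:2]
for n,p in dict(farL=(340,116),farR=(377,117),farLout=(333,75),nearL=(338,350),nearLout=(331,388)).items():
  q=r(*p)[:2];d=q-cen;print(n,q,np.linalg.norm(d),np.degrees(np.arctan2(d[1],d[0])))
# refine with robust ellipse fit of the flange
g=c['frame'].astype(int);k=(g.min(2)>165).astype(np.uint8);k[168:]=0;k[:,:195]=0;k[:,345:]=0
k=cv2.morphologyEx(k,cv2.MORPH_OPEN,np.ones((3,3)))
ct=max(cv2.findContours(k,0,1)[0],key=cv2.contourArea);e=cv2.fitEllipse(ct);print(e)
for z in(.122,.13):print(z,ray(c,*e[0],z))
print('bath edge in top: yaw', np.degrees(np.arctan2(-.114+.329,.436-.384)))
T=[ray(a,357-33+x/6,211+y/6,.148) for x,y in((508-396,149),(688-396,234))];d=T[0]-T[1];print('top gaps',T,np.linalg.norm(d),np.degrees(np.arctan2(d[1],d[0])))
```

```text
flange 0.122 [ 0.50883555 -0.24541468  0.122     ] 0.13200613483432388 0.1328966447004295
flange 0.125 [ 0.50886256 -0.24553638  0.125     ] 0.1308125125308457 0.1316949702527158
bore [ 0.50836185 -0.24651847  0.148     ] 0.07958787603526186 0.07832686938997979 [array([ 0.4729, -0.2284]), array([ 0.5444, -0.2634]), array([ 0.5255, -0.2121]), array([ 0.4906, -0.2822])]
farL [ 0.52150461 -0.21115257] 0.0377290230341933 69.61381030026466
farR [ 0.53254054 -0.21688022] 0.03824964022126655 50.79265677334313
farLout [ 0.52498997 -0.19908915] 0.050259674105148075 70.67998110935878
nearL [ 0.48598944 -0.27995381] 0.04022991956875346 -123.78745452964473
nearLout [ 0.47745428 -0.29112815] 0.05427063153134665 -124.71594059571375
((270.5705871582031, 90.24264526367188), (139.51324462890625, 147.66778564453125), 176.65234375)
0.122 [ 0.50936679 -0.24301342  0.122     ]
0.13 [ 0.509426   -0.24339587  0.13      ]
bath edge in top: yaw 76.40351813390237
top gaps [array([ 0.52652397, -0.20708574,  0.148     ]), array([ 0.48328372, -0.29215494,  0.148     ])] 0.0954279200226484 63.05599949600556
```

The bore comes out at 79 mm and the flange at 132 mm, both right. The axis is (0.5088,-0.246) and the gap heading 63°, where near, far and top views agree. I'll check the carrier offset in the hand, then lower by feel.

```bash
cat >> h.py <<'E'
C=np.array([.5087,-.2462])
def go(xy,z,h,rate=.03,sf=None):   # h: lug heading in deg
    return env.servo_line([*xy,z],[np.pi,0,np.radians(h+90)],rate=rate,stop_force=sf)
E
python3 - <<'E'
from h import *
import pickle
c=pickle.load(open('w4.pkl','rb'))
l=[ray(c,u,244,.3204-.042) for u in(190,371.5)];d=l[0]-l[1];print('lugs-TCP',((l[0]+l[1])/2)[:2]-[.455,-.3747],np.linalg.norm(d),np.degrees(np.arctan2(d[1],d[0]))+180,'want',64-90)
env.move_ptp([*C,.275],[np.pi,0,np.radians(153)]);env.dwell(.3);st()
print(go(C,.215,63,.06,5));st()
print(go(C,.179,63,.025,5));st()
E
```

```text
lugs-TCP [-8.64147315e-05 -1.07937721e-03] 0.10443967487232045 334.0571488051222 want -26
t 12.25 p [ 0.5087 -0.2465  0.2751] o [-3.142  0.     2.67 ] F [-0.9 -0.1 -3.4] M [-0.07 -0.06  0.01] g 0.132 q [-0.57  0.17  0.3   1.7  -0.   -0.1 ]
False
t 13.4 p [ 0.509  -0.2464  0.2157] o [-3.141e+00  1.000e-03  2.670e+00] F [-0.5 -0.9 -3.5] M [0.07 0.01 0.02] g 0.129 q [-0.57  0.15  0.16  1.58  0.   -0.1 ]
False
t 14.99 p [ 0.5088 -0.2463  0.1792] o [-3.142  0.     2.67 ] F [-0.1  0.2 -2.2] M [0.03 0.01 0.02] g 0.13 q [-0.57  0.15  0.09  1.51  0.   -0.1 ]
```

It passed down freely to lug level inside the gaps. Now I'll twist clockwise in small steps with the lugs mid-channel, watching force and moment.

Run:
```python
from h import *
env.dwell(.2)
s0=env.get_state();F0=np.array(s0['wrist_force']);print(s0['t'])
for h in np.arange(61.5,24.9,-1.5):
    go(C,.179,h,.03,6);s=env.get_state()
    dF=np.array(s['wrist_force'])-F0;mz=s['moment'][2]
    if h%6==1.5 or h<27: print(h,round(s['t'],2),dF.round(1),round(mz,2),round(np.degrees(s['orientation'][2])-90,1))
    if abs(mz)>.35 or np.linalg.norm(dF)>6: print('stop',h,dF,mz);break
env.dwell(.2);st()
```

```text
15.1917
61.5 15.44 [-0.2 -0.4 -0.2] 0.07 61.5
55.5 16.44 [-1.  -0.7  0.1] 0.04 55.6
49.5 17.44 [-0.7 -0.8 -0.1] -0.02 49.6
43.5 18.44 [ 0.2 -1.2 -0.1] 0.03 43.6
37.5 19.44 [-0.4  0.1  0.2] -0.03 37.6
31.5 20.44 [ 0.5 -0.4  0.4] -0.03 31.6
25.5 21.44 [-0.1 -0.3  0. ] -0.01 25.6
t 21.64 p [ 0.5087 -0.2462  0.179 ] o [-3.142 -0.     2.016] F [-0.1 -0.2 -3.7] M [-0.02 -0.01  0.01] g 0.128 q [-0.57  0.15  0.09  1.51 -0.    0.56]
```

The twist was free. Now lower into the notches.

Run:
```python
from h import *
h=25
print(go(C,.1695,h,.012,4));s=st()
```

```text
False
t 22.58 p [ 0.5088 -0.2462  0.1696] o [3.141 0.    2.007] F [-0.4 -0.2 -3.6] M [ 0.02 -0.   -0.03] g 0.133 q [-0.57  0.15  0.07  1.49  0.    0.57]
```

It is below ledge level without resistance, so the lugs are in the notches. Seat it, release, retreat and check.

Run:
```python
from h import *
print(go(C,.167,25,.01,3));s=st()
z=s['eef_pos'][2]
env.grip(0.6);st()
env.servo_line([*C,z+.13],rate=.1);env.dwell(.3);st()
u=np.array([np.cos(np.radians(115)),np.sin(np.radians(115))])
env.move_ptp([*(C-.06*u),.32],[np.pi,0,np.radians(115)]);env.dwell(.3)
c=snap('wrist','w6.png');st()
for n,zz in(('mid',.138),):
  for a in(0,180):
    d=np.radians(25+a);print('lug tip expected',proj(c,[C[0]+.052*np.cos(d),C[1]+.052*np.sin(d),.127]))
d=np.radians(115);print('bar ends',*[proj(c,[C[0]+s*.03*np.cos(d),C[1]+s*.03*np.sin(d),.193]) for s in(1,-1)])
```

```text
True
t 22.81 p [ 0.5089 -0.2463  0.1689] o [3.141e+00 1.000e-03 2.007e+00] F [ 0.1 -0.   5.5] M [ 0.03 -0.   -0.05] g 0.129 q [-0.57  0.15  0.07  1.49 -0.    0.57]
t 23.27 p [ 0.5073 -0.2454  0.1657] o [-3.139 -0.004  2.007] F [0.2 0.4 0.1] M [-0.02 -0.03 -0.03] g 0.597 q [-0.57  0.15  0.06  1.49 -0.    0.57]
t 25.05 p [ 0.5086 -0.2461  0.2985] o [-3.139 -0.004  2.007] F [0.  0.2 0.3] M [ 0.03 -0.    0.03] g 0.6 q [-0.57  0.19  0.37  1.76 -0.    0.57]
t 25.76 p [ 0.5339 -0.2998  0.3202] o [ 3.142 -0.     2.008] F [0.5 0.1 0.6] M [-0.07 -0.01  0.03] g 0.6 q [-0.62  0.33  0.59  1.83  0.    0.51]
lug tip expected [334.27313267 122.64172114]
lug tip expected [225.69044865 122.4816964 ]
bar ends [280.05267272  85.3917914 ] [279.9568886  165.76765743]
```

View pics/w6.png

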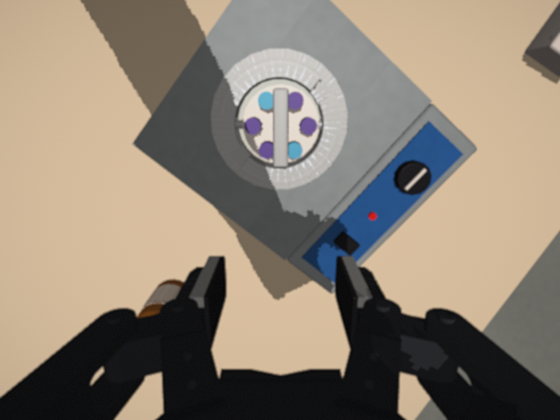

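The carrier sits centred in the collar, upright, with its lugs hidden under the hooks. Its bar runs (280,88) to (281,167), against (280,85) to (280,166) expected for the seated pose. Handing in.

```bash
python3 -c "
from h import *
job.finish_job();st()"
```

```text
the job is handed in; nothing more can be done
the job is handed in; nothing more can be done
```

The carrier is locked in the water bath's collar and released, and I handed the job in after about 26 s of robot time. `finish_job` gives no verdict, so success rests on my own checks.

**What I did:** I gripped the carrier by its handle and lowered it through the gaps, which I found by eye at a heading of about 63°. I then twisted it 38° clockwise with the lugs mid-channel and lowered it into the notches. After letting go, I backed off clear of everything.

**Last checks:**
- **Forces:** There was no contact on the way down or during the twist (force changes under about 1.5 N). The only contact was a light touch of about 9 N when the lugs reached the notch floor. That was above my 3 N stop setting but well under the 35 N limit.
- **Depth:** The lugs touched the notch floor with the tool at 0.1689 m, against 0.169 m expected. That puts the carrier's middle about 10 mm below the rim.
- **Final picture:** The carrier is upright and centred, and the lugs are hidden under the hooks. The handle is within 3 pixels of where it should be.

**What disagreed:** Early position estimates from the top and scene cameras differed by 1–3 cm. I used the closer wrist-camera measurements, which matched the given sizes. I did not measure the bystanders again at the end, but no contact with them was felt.

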